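# Move the cover to the filled tablet cassette

### The arm

A 6-joint arm with a two-finger parallel gripper is mounted at the origin on the work surface. World frame = base frame: x ahead of the robot, y to its left, z up, the work surface at z = 0. Lengths are in m, angles in rad, forces in N, time in s.
With the tool pointing down it reaches from about 0.25 to 0.725 m from the base axis. Payload 4 kg.
Tool frame: the origin (TCP) lies on the centre line of the jaws, within the pads' length; the fingertips stand 25 mm ahead of it and the grasp point (between the pads) lies 6 mm ahead of it; z points along the fingers, x is the direction in which the jaws open and shut, and the axes are right-handed (so a half turn about z gives the same grasp; the last joint's range is limited). The gripper opens to 85 mm and grips with 20 to 120 N. Pads are 22 mm wide; open, the fingers measure 114 mm over their backs; the gripper's body (76 mm by 85 mm) begins 54 mm behind the grasp point. The pads swing forward as they close: fully open they stand 13 mm farther back than shut.
Start: joints at [-1.222, 0.241, 0.005, 1.335, 0, 1.571], TCP at [0.171, -0.47, 0.256] pointing down, gripper open.
Joint ranges: [-2.72, 2.72], [-1.05, 1.87], [-1.09, 1.28], [-1.99, 2.15], [-1.42, 1.44], [-3.14, 3.14]. Speed limits (rad/s): [2.79, 2.79, 3.14, 3.14, 3.14, 3.14].

### API

Orientations are given as a unit quaternion [x, y, z, w].
In Python, from workcell import bot, imaging, order gives the robot as it stands.
- The arm moves only by the tool carry_out, never from a script. Its argument "moves" is a list of rows, each a list of 5 numbers: the shift along the tool's x, y, z scaled (see below), then the turn about the tool's z scaled (see below), then the opening, from -1 (shut) to 1 (fully open). In form: [[tx, ty, tz, roll, hand], ...]. A call has 1 to 20 rows; each row is the pose to reach, as a shift and turn from the pose commanded when the call began, along the tool's axes at that moment; what a row does not reach only later rows make up. The controller multiplies each number of a shift by 0.1 m and each number of a turn by 90 degrees. A row lasts 1/10 s, in which the tool goes at most 50 mm and 8.59 degrees, less where a joint would pass 70% of its speed; a pose out of reach is approached as far as the arm can. A call with a number of a shift or a turn outside -1 to 1 is refused whole. A call with a gripper value outside its range is refused whole. The fingers move at their own pace and stop on an object; the grip force is fixed at half the most. Time passes only in rows, so rows that repeat a pose let the fingers close. It gives the time, the measured TCP pose, the force and the opening at its end, in the units of the state.
- bot.get_obs(): the state, without advancing time (a new reading comes with each control period).
- imaging.camera(name): name is "side" or "top" or "wrist"; returns the picture (480x640x3 uint8, red, green, blue); there is no depth.
- imaging.camera_model(name): a dict with "fovy" (degrees; the focal length in pixels is half the picture's height over the tangent of half this angle, whatever the lens; pixels are square), "cx", "cy" (the principal point, pixels), "eye" and "rotation" of the camera in the world. Camera axes: x right, y up, looking along -z (the intrinsics and any distortion apply to the point x, -y, -z); pixel columns grow to the right and rows downward; lengths in m; the calibration is good to about 2 mm. A picture is of the moment at which its call begins: read the wrist's pose just before it. camera_model takes no time and is no camera call; for the wrist camera it gives the pose at the moment of the call.
- order.job_done(): hands the job in, once; it reports no verdict.
The state is a dict: "clock": time; "joint_pos": joint angles; "joint_vel": joint speeds; "tau": joint torques, N m; "eef_pos": TCP position; "tool_rot": TCP orientation; "ft_force": force on the tool from outside, world axes, zero at the start; "ft_torque": the same for the moment, N m; "grip_width": finger opening in m.
Only numpy, scipy, OpenCV 4.12 (cv2) and the standard library are available. Lean on these libraries where they do the work, as an engineer would, in place of code of your own. Each camera call takes 0.05 s, during which the arm holds its last target.

### The job

Take the blue cover off the empty tablet cassette by squeezing its two orange side tabs together, and snap it onto the open, filled cassette: fully home, with both tabs sprung back out and caught. Pull and press gently, since the cassettes crack easily, and leave the other things on the bench where they are.

Things in the scene. Friction and masses are not known exactly. Their poses are not given: they have to be found in the camera images.
- cover_grip (a point): The place to hold the cover: midway between its two orange upright tabs, 30 mm above the plate's underside; fingertips may reach 19 mm below this point. x along the plate's long side, y from tab to tab, z up. Each tab stands 38 mm above the plate's top, is 30 mm wide (x) and 6 mm thick; outer faces 54 mm apart at rest, 42 mm fully squeezed. Nothing else of the cover can be gripped.
- cover_under (a point): Middle of the underside of the cover's blue plate, 112 x 80 x 5 mm; same axes. Below it two ribs (at x = +-49 mm, 6 mm thick, 62 mm long in y, 8 mm deep) enter a cassette's mouth with 2 mm play all round, and a barbed leg under each tab reaches 19 mm down. The cover fits either way round and weighs 65 to 135 g.
- tab_l (a joint): How far the tab on the cover's +y side is pressed inwards (m): 0 sprung out, 0.006 fully in; spring 2.5 N to start, 7 N at full travel. At rest its barb hooks 4 mm under the cassette's ledge; it comes free when pressed in more than about 4 mm (up to 5 if the cover lies off-centre), so both tabs must be pressed at once.
- tab_r (a joint): The same for the tab on the cover's -y side.
- cassette_a: The empty white cassette that wears the cover at the start; fixed to the bench. Open box 116 (x) x 84 (y) mm; origin at the middle of its underside, x along the 116 mm side, z up. Its top 16 mm is a collar with the mouth, here right down: rim 60 mm above the origin. Walls 4 mm; along both long sides a ledge, 5 mm high, level with the rim, leaves a mouth 108 x 66 mm. Cracks above 35 N in all.
- rim_a (a point): Centre of cassette_a's mouth, level with its rim. In each mouth a sprung black rubber frame, 6 mm proud of the rim when free, pushes the cover up: 6 N free, 8 N with the cover caught (plate 2 mm above the rim), 9 N with the plate hard on the rim. Caught, seal and ledge load the cassette with 15 N in all. Let go before its barbs are under the ledge, the cover is pushed up again.
- cassette_b: The filled cassette (coloured tablets), open, fixed to the bench; make and frame as cassette_a, but its collar, mouth and seal included, has been set 0 to 24 mm higher for capacity and sits tight there; how much is not measured: rim 60 to 84 mm above the origin. To catch, press the cover down till the plate is less than 2 mm above the rim; 12 to 20 N is ample. Cracks above 35 N.
- pill_bottle: Small amber tablet bottle, 38 mm across, 70 mm high, between the cassettes; leave it. Origin at its underside, as for all that follow.
- syrup_bottle: Amber bottle, 56 mm across, 130 mm high, behind the cassettes; leave it.
- tablet_jar: White jar with a blue cap, 70 mm across, 100 mm high, behind the cassettes; leave it.
- carton: White and green medicine carton 55 x 120 x 45 mm; leave it.
- count_tray: Green counting tray 200 x 140 x 20 mm; leave it.
- spatula: Counting spatula, 190 mm long; leave it.
- measure_cup: Clear measuring cup, 60 mm across, 55 mm high; leave it.
Not all that is in view belongs to the job. What is shaped like the part that bears cover_grip but purple or yellow is not meant.

How it is judged:
By the outcome, as a careful person would: the job done as asked, in the order asked, and still so for the second after the job is handed in, with the robot touching nothing.
It also fails if it takes over 45 s, if anything falls off the work surface, if the arm or the gripper's body presses on something with over 40 N, if the wrist force passes 120 N, or if a joint passes its speed limit or range.

## Working session

There is one attempt and no reset: what is moved stays moved. The work goes in short steps, Python scripts to look and compute and a tool call to move; the robot and the scene stay as the last step left them, time stands still between calls to the robot, and variables do not carry over. Pictures are saved under pics/ and viewed, and the job is handed in when it is done.

Besides the shell and the picture viewer there is one more tool, called after "Call:" as name([rows], argument=value, ...), one row to a line, values as JSON. carry_out: Moves the arm, as the interface text tells. Its arguments: {"type":"object","properties":{"moves":{"type":"array","items":{"type":"array","items":{"type":"number","minimum":-1,"maximum":1}}}},"required":["moves"]}

```bash
mkdir -p pics; ls
python3 - <<'E'
from workcell import bot, imaging, order
import cv2, numpy as np
o=bot.get_obs(); print({k:np.round(v,4) for k,v in o.items()})
for n in ["side","top","wrist"]:
    m=imaging.camera_model(n); print(n,m)
    cv2.imwrite(f"pics/{n}0.png",imaging.camera(n)[:,:,::-1])
E
```

```text
pics
{'clock': np.float64(0.0), 'joint_pos': array([-1.222 ,  0.2414,  0.0037,  1.3352, -0.    ,  1.5708]), 'joint_vel': array([ 0.0001, -0.0008,  0.0007, -0.0007, -0.0003, -0.0008]), 'tau': array([ 1.40000e-03, -3.72318e+01,  2.52408e+01,  1.69000e-02,
        3.00000e-04, -0.00000e+00]), 'eef_pos': array([ 0.1707, -0.4693,  0.2554]), 'tool_rot': array([ 8.191e-01, -5.737e-01, -9.000e-04, -6.000e-04]), 'ft_force': array([ 0.0589, -0.4493,  0.8595]), 'ft_torque': array([ 0.0693,  0.0053, -0.049 ]), 'grip_width': np.float64(0.0855)}
side {'fovy': 51.444897477528045, 'cx': 319.5641768257943, 'cy': 252.58157988740632, 'eye': array([0.11075895, 0.78210439, 0.78966833]), 'rotation': array([-0.11400753,  0.4138102 ,  0.87217993, -0.23466056])}
top {'fovy': 50.567798595281666, 'cx': 320.9937123047183, 'cy': 239.86751101507485, 'eye': array([0.42110682, 0.00669379, 1.44919147]), 'rotation': array([ 0.03992469, -0.03012281, -0.70436642,  0.70807244])}
wrist {'fovy': 63.305500906513146, 'cx': 316.80277218446975, 'cy': 240.84538748936748, 'eye': array([ 0.24042997, -0.44377392,  0.37333599]), 'rotation': array([-0.1197086 ,  0.08498617, -0.56730899,  0.81031334])}
```

View pics/side0.png

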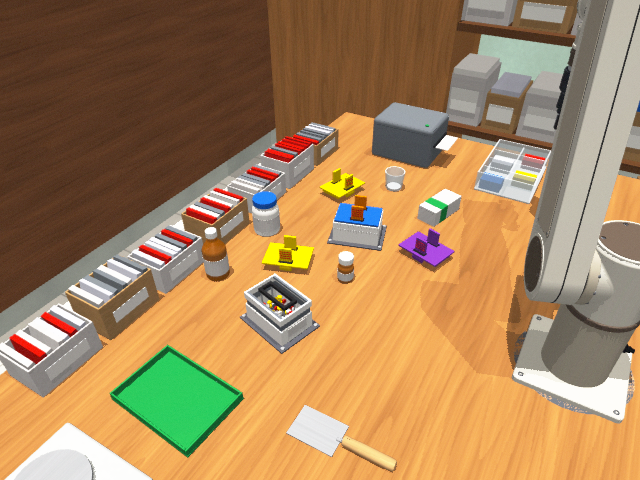

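View pics/top0.png

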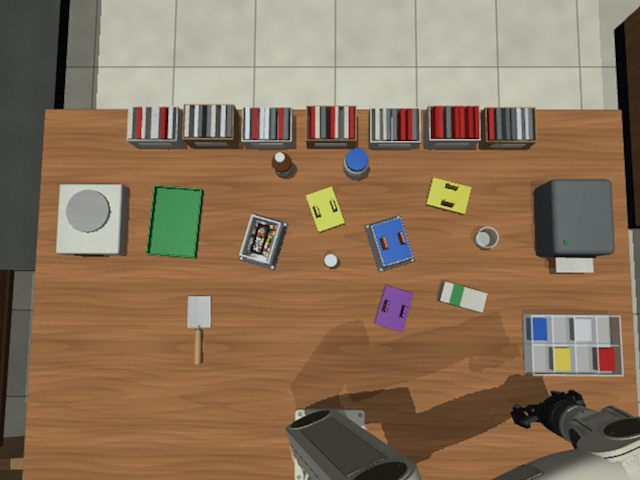

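View pics/wrist0.png

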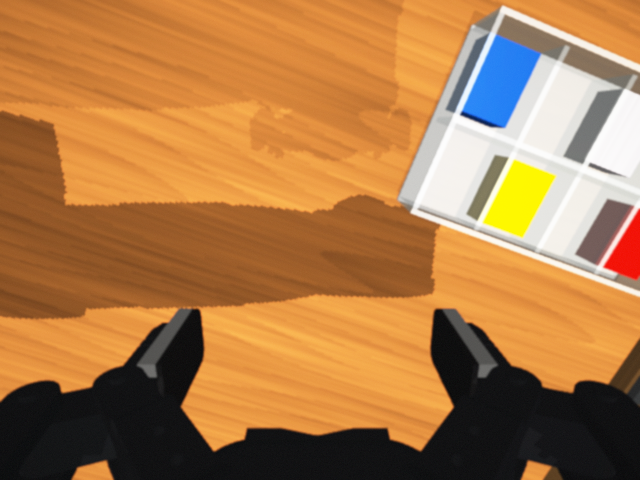

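```bash
cat > h.py <<'E'
import numpy as np, cv2
from scipy.spatial.transform import Rotation as R
def ray(m,u,v,H=480):
    f=H/2/np.tan(np.radians(m["fovy"])/2)
    d=np.array([(u-m["cx"])/f,-(v-m["cy"])/f,-1.])
    return np.array(m["eye"]),R.from_quat(m["rotation"]).apply(d)
def atz(m,u,v,z):
    e,d=ray(m,u,v); return e+d*(z-e[2])/d[2]
def proj(m,P,H=480):
    f=H/2/np.tan(np.radians(m["fovy"])/2)
    c=R.from_quat(m["rotation"]).inv().apply(np.atleast_2d(P)-m["eye"])
    return np.c_[m["cx"]+f*c[:,0]/-c[:,2], m["cy"]-f*c[:,1]/-c[:,2]]
def tri(ms,uvs):
    A=np.zeros((3,3));b=np.zeros(3)
    rs=[ray(m,*uv) for m,uv in zip(ms,uvs)]
    for e,d in rs:
        d=d/np.linalg.norm(d);M=np.eye(3)-np.outer(d,d);A+=M;b+=M@e
    p=np.linalg.solve(A,b)
    return p,[np.linalg.norm(np.cross(p-e,d/np.linalg.norm(d))) for e,d in rs]
def crop(img,x0,y0,w,h,s,name):
    c=cv2.resize(img[y0:y0+h,x0:x0+w],None,fx=s,fy=s,interpolation=cv2.INTER_CUBIC)
    cv2.imwrite(name,c)
E
python3 - <<'E'
import cv2
from h import *
t=cv2.imread("pics/top0.png");s=cv2.imread("pics/side0.png")
a=[(t,355,205,70,75),(t,230,205,70,75),(s,315,190,85,65),(s,230,265,100,90)]
ims=[]
for im,x,y,w,h in a: ims.append(cv2.resize(im[y:y+h,x:x+w],(390,290),interpolation=cv2.INTER_CUBIC))
cv2.imwrite("pics/c0.png",np.vstack([np.hstack(ims[:2]),np.hstack(ims[2:])]))
E
```

```text
(no output)
```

View pics/c0.png

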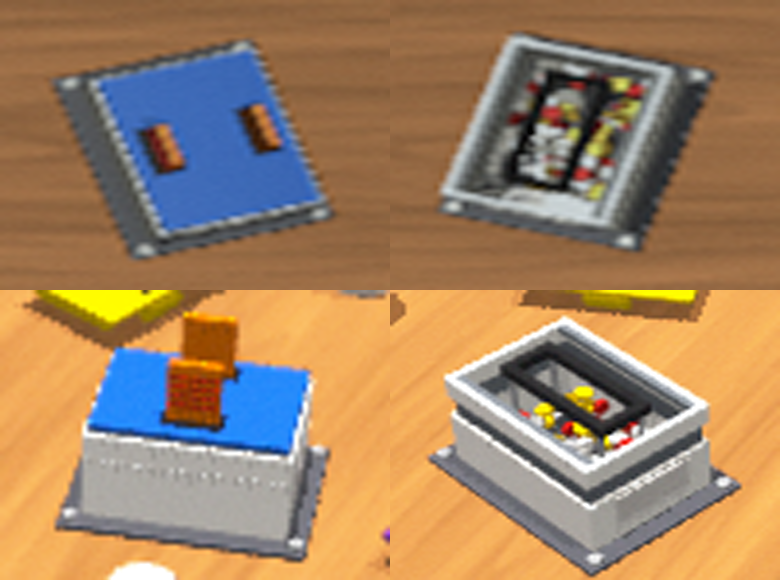

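The blue plate with orange tabs is at top (389,243) and side (358,218). The other candidates are purple at (394,308) and yellow at (325,208) and (449,195). Only the blue and orange one sits on a cassette, so that is the one meant. The crop confirms it. The filled cassette is at top (263,242), and its collar is visibly raised. I'll get rough positions next.

Run:
```python
from h import *
from workcell import imaging
t=imaging.camera_model("top");s=imaging.camera_model("side")
T=lambda x,y,x0:(x0+x/390*70,205+y/290*75)
pa=[T(*p,355) for p in [(97,82),(245,47),(325,203),(163,232)]]
for z in (.067,):
    P=np.array([atz(t,*p,z) for p in pa]); print(P.round(4), P.mean(0)); 
    print([np.linalg.norm(P[i]-P[(i+1)%4]).round(4) for i in range(4)])
pb=[T(*p,230) for p in [(513,37),(672,72),(605,222),(440,200)]]
pb=[T(p[0]-390,p[1],230) for p in [(513,37),(672,72),(605,222),(440,200)]]
for z in (.07,.08):
    P=np.array([atz(t,*p,z) for p in pb]); print(P.round(4), P.mean(0)); 
    print([np.linalg.norm(P[i]-P[(i+1)%4]).round(4) for i in range(4)])
# side
S=lambda x,y:(315+x/390*85,190+(y-290)/290*65)
ps=[S(*p) for p in [(118,348),(312,372),(303,452),(85,430)]]
P=np.array([atz(s,*p,.067) for p in ps]); print(P.round(4),P.mean(0))
S2=lambda x,y:(230+(x-390)/390*100,265+(y-290)/290*90)
ps=[S2(*p) for p in [(445,378),(565,318),(710,410),(598,473)]]
for z in (.07,.08):
  P=np.array([atz(s,*p,z) for p in ps]); print(P.round(4),P.mean(0)); print([np.linalg.norm(P[i]-P[(i+1)%4]).round(4) for i in range(4)])
```

```text
[[ 0.5967 -0.1143  0.067 ]
 [ 0.622  -0.1871  0.067 ]
 [ 0.5115 -0.225   0.067 ]
 [ 0.4907 -0.146   0.067 ]] [ 0.55522651 -0.16806776  0.067     ]
[np.float64(0.0771), np.float64(0.1169), np.float64(0.0817), np.float64(0.1107)]
[[0.6272 0.216  0.07  ]
 [0.6024 0.1371 0.07  ]
 [0.4959 0.1684 0.07  ]
 [0.511  0.2495 0.07  ]] [0.55912959 0.192761   0.07      ]
[np.float64(0.0826), np.float64(0.111), np.float64(0.0825), np.float64(0.1209)]
[[0.6257 0.2145 0.08  ]
 [0.6011 0.1362 0.08  ]
 [0.4954 0.1673 0.08  ]
 [0.5104 0.2477 0.08  ]] [0.55812884 0.1914119  0.08      ]
[np.float64(0.082), np.float64(0.1102), np.float64(0.0819), np.float64(0.12)]
[[ 0.616  -0.1877  0.067 ]
 [ 0.5098 -0.2198  0.067 ]
 [ 0.4812 -0.1461  0.067 ]
 [ 0.5924 -0.1062  0.067 ]] [ 0.54985547 -0.16494907  0.067     ]
[[0.629  0.2123 0.07  ]
 [0.6064 0.1318 0.07  ]
 [0.4912 0.1666 0.07  ]
 [0.5122 0.2409 0.07  ]] [0.55970172 0.18791715 0.07      ]
[np.float64(0.0836), np.float64(0.1202), np.float64(0.0772), np.float64(0.1203)]
[[0.6218 0.2203 0.08  ]
 [0.5995 0.1409 0.08  ]
 [0.486  0.1751 0.08  ]
 [0.5066 0.2484 0.08  ]] [0.55346353 0.19617355 0.08      ]
[np.float64(0.0825), np.float64(0.1186), np.float64(0.0761), np.float64(0.1186)]
```

```bash
cat >> h.py <<'E'
def plan(o,p,yaw):
    Rt=R.from_quat(o["tool_rot"]); d=Rt.inv().apply(np.array(p)-o["eef_pos"])
    x=Rt.apply([1,0,0]); y0=np.degrees(np.arctan2(x[1],x[0]))
    turn=-(yaw-y0); turn=(turn+180)%360-180
    print("tcp",o["eef_pos"].round(4),"yaw",round(y0,2),"shift/0.1",(d/.1).round(4),"turn/90",round(turn/90,4), "z-axis",Rt.apply([0,0,1]).round(4))
def axes_of(o):
    return R.from_quat(o["tool_rot"])
E
python3 - <<'E'
from h import *
from workcell import bot,imaging
o=bot.get_obs(); m=imaging.camera_model("wrist")
print(R.from_quat(m["rotation"]).apply([0,0,-1]), axes_of(o).inv().apply(R.from_quat(m["rotation"]).apply([0,0,-1])),axes_of(o).inv().apply(m["eye"]-o["eef_pos"]))
plan(o,[.50,-.17,.25],108)
E
```

```text
[-0.27346598 -0.09781885 -0.95689489] [-5.19913000e-06  2.90408906e-01  9.56902642e-01] [-0.00048567 -0.0742734  -0.11784167]
tcp [ 0.1707 -0.4695  0.2556] yaw -70.01 shift/0.1 [-1.6889 -4.1179  0.0587] turn/90 -1.9779 z-axis [-6.0e-04  1.5e-03 -1.0e+00]
```

Call:
carry_out([
  [-0.4,-1,0,-0.49,1],
  [-0.4,-1,0,-0.49,1],
  [-0.4,-1,0,-0.49,1],
  [-0.4,-1,0,-0.49,1],
  [-0.4,-1,0,-0.49,1],
])

```text
clock: 0.65
eef_pos: [0.2517, -0.3974, 0.256]
tool_rot: [0.973, -0.23, -0.0, -0.0]
ft_force: [0.1, -0.1, 0.1]
grip_width: 0.0851
```

```bash
cat > pl.py <<'E'
import sys
from h import *
from workcell import bot,imaging
o=bot.get_obs(); a=list(map(float,sys.argv[1:])); plan(o,a[:3],a[3]); print(o["clock"],o["joint_pos"].round(3),o["ft_force"].round(2),o["ft_torque"].round(3),o["grip_width"])
E
python3 pl.py .537 -.172 .25 108
```

```text
tcp [ 0.2517 -0.3974  0.256 ] yaw -26.59 shift/0.1 [ 1.5427 -3.2923  0.0605] turn/90 -1.4954 z-axis [-4.e-04  6.e-04 -1.e+00]
0.65 [-1.006  0.183 -0.069  1.319 -0.     1.029] [ 0.05 -0.1   0.13] [ 0.031  0.045 -0.025] 0.08513303620624081
```

Call:
carry_out([
  [0.5,-1,0,-0.5,1],
  [0.5,-1,0,-0.5,1],
  [0.5,-1,0,-0.5,1],
  [0.5,-1,0,-0.5,1],
  [0.5,-1,0,-0.5,1],
])

```text
clock: 1.15
eef_pos: [0.3417, -0.331, 0.2559]
tool_rot: [0.99, 0.143, -0.0, -0.0]
ft_force: [0.5, -0.1, 0.3]
grip_width: 0.0855
```

```bash
python3 pl.py .537 -.172 .25 108
```

```text
tcp [ 0.3417 -0.331   0.2559] yaw 16.4 shift/0.1 [ 2.3223 -0.9738  0.0586] turn/90 -1.0178 z-axis [-7.e-04  6.e-04 -1.e+00]
1.15 [-0.769  0.193 -0.056  1.322 -0.     0.515] [ 0.46 -0.12  0.3 ] [-0.018  0.032 -0.02 ] 0.0855391595734954
```

Call:
carry_out([
  [1,-0.4,0,-0.5,1],
  [1,-0.4,0,-0.5,1],
  [1,-0.4,0,-0.5,1],
  [1,-0.4,0,-0.5,1],
  [1,-0.4,0,-0.5,1],
])

```text
clock: 1.65
eef_pos: [0.4267, -0.2651, 0.2557]
tool_rot: [0.869, 0.495, -0.0, -0.001]
ft_force: [-0.4, -0.6, -0.5]
grip_width: 0.0854
```

```bash
python3 pl.py .537 -.172 .25 108
```

```text
tcp [ 0.4267 -0.2651  0.2557] yaw 59.36 shift/0.1 [1.3627 0.4744 0.0568] turn/90 -0.5405 z-axis [-1.1e-03  6.0e-04 -1.0e+00]
1.65 [-0.556  0.246  0.011  1.337 -0.    -0.021] [-0.45 -0.61 -0.47] [-0.029  0.002 -0.042] 0.08535094869572854
```

Call:
carry_out([
  [0.9,0.3,0,-0.54,1],
  [0.9,0.3,0,-0.54,1],
  [0.9,0.3,0,-0.54,1],
  [0.9,0.3,0,-0.54,1],
  [0.9,0.3,0,-0.54,1],
  [0.9,0.3,0,-0.54,1],
])

```text
clock: 2.25
eef_pos: [0.4985, -0.204, 0.2558]
tool_rot: [0.589, 0.808, -0.0, -0.001]
ft_force: [-0.4, -0.2, 1.1]
grip_width: 0.0852
```

```bash
python3 pl.py .537 -.172 .25 108
```

```text
tcp [ 0.4985 -0.204   0.2558] yaw 107.81 shift/0.1 [0.1864 0.4646 0.0573] turn/90 -0.0021 z-axis [-1.1e-03  4.0e-04 -1.0e+00]
2.25 [-0.388  0.319  0.109  1.363 -0.    -0.699] [-0.44 -0.21  1.08] [ 0.045  0.03  -0.057] 0.08515514369829118
```

```bash
cat > shot.py <<'E'
import sys,pickle
from h import *
from workcell import bot,imaging
n=sys.argv[1]
m=imaging.camera_model("wrist"); im=imaging.camera("wrist")[:,:,::-1]
pickle.dump(m,open(f"pics/{n}.pkl","wb")); cv2.imwrite(f"pics/{n}.png",im); print(bot.get_obs()["clock"])
E
python3 shot.py wA1
```

```text
2.3
```

Call:
carry_out([
  [0.1,0.5,0,0,1],
  [0.2,0.5,0,0,1],
  [0.2,0.5,0,0,1],
  [0.2,0.5,0,0,1],
])

```text
clock: 2.7
eef_pos: [0.5398, -0.1702, 0.2562]
tool_rot: [0.591, 0.806, -0.0, -0.0]
ft_force: [-0.4, 0.0, -0.3]
grip_width: 0.0853
```

```bash
python3 shot.py wA2; python3 pl.py .537 -.172 .25 108
```

```text
2.75
tcp [ 0.5397 -0.1706  0.2565] yaw 107.45 shift/0.1 [-0.0057 -0.0299  0.0648] turn/90 -0.0061 z-axis [-2.e-04 -4.e-04 -1.e+00]
2.75 [-0.306  0.373  0.189  1.387 -0.    -0.61 ] [ 0.32 -0.56 -0.18] [ 0.003 -0.013  0.018] 0.08528324959588317
```

View pics/wA1.png

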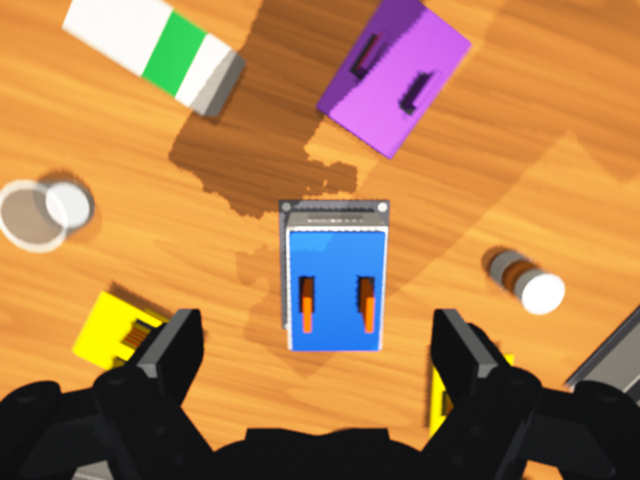

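View pics/wA2.png

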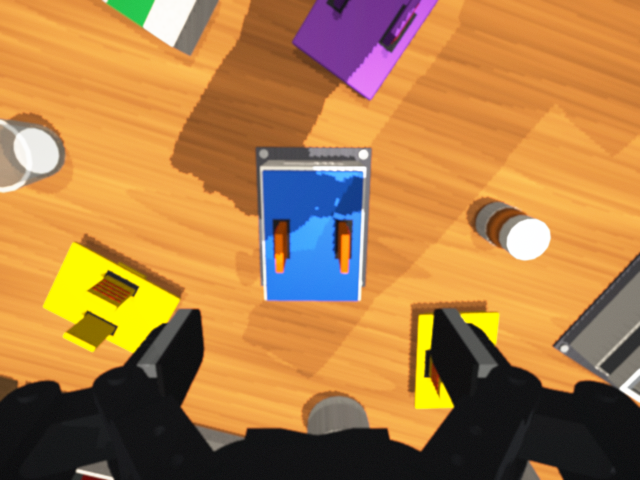

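Run:
```python
from h import *
a=cv2.imread("pics/wA1.png");b=cv2.imread("pics/wA2.png")
A=cv2.resize(a[195:361,270:402],None,fx=3,fy=3,interpolation=cv2.INTER_CUBIC)
B=cv2.resize(b[140:306,250:382],None,fx=3,fy=3,interpolation=cv2.INTER_CUBIC)
cv2.imwrite("pics/cA.png",np.hstack([A,B]))
```

```text
(no output)
```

View pics/cA.png

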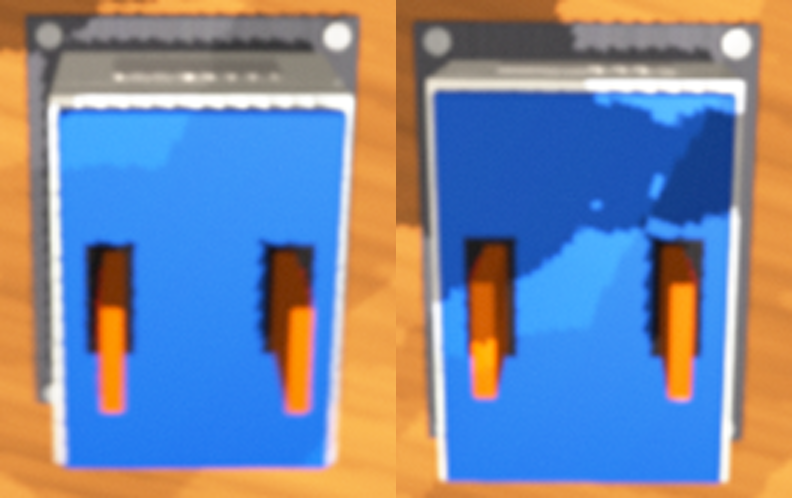

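```bash
cat > mA.py <<'E'
import pickle
from h import *
from workcell import imaging
m1,m2=[pickle.load(open(f"pics/wA{i}.pkl","rb")) for i in (1,2)]
f1=lambda p:(270+(p[0]+.5)/3-.5,195+(p[1]+.5)/3-.5)
f2=lambda p:(250+(p[0]+.5)/3-.5,140+(p[1]+.5)/3-.5)
v1=dict(TL=(59,109),TR=(349,109),BR=(329,467),BL=(65,467),tabL=(111.5,359),tabR=(300.5,359))
v2=dict(TL=(37,92),TR=(345,92),BR=(332,482),BL=(46,482),tabL=(87.5,341),tabR=(284,341))
P={}
for k in v1:
    p,e=tri([m1,m2],[f1(v1[k]),f2(v2[k])]); P[k]=p; print(k,p.round(4),np.round(e,4), "z-fixed",atz(m1,*f1(v1[k]),.067 if k[0]!='t' else .105).round(4),atz(m2,*f2(v2[k]),.067 if k[0]!='t' else .105).round(4))
z=.067
for m,f,v in ((m1,f1,v1),(m2,f2,v2)):
    Q=np.array([atz(m,*f(v[k]),.067) for k in("TL","TR","BR","BL")])
    T=np.array([atz(m,*f(v[k]),.105) for k in("tabL","tabR")])
    lx=(Q[2]+Q[3]-Q[0]-Q[1])/2; ly=(Q[0]+Q[3]-Q[1]-Q[2])/2
    print("ctr",Q.mean(0).round(4),"yaw",np.degrees(np.arctan2(lx[1],lx[0])).round(2),"dims",np.linalg.norm(lx).round(4),np.linalg.norm(ly).round(4),"yawy",np.degrees(np.arctan2(ly[1],ly[0])).round(2))
    d=T[0]-T[1]; print("tab ctr",T.mean(0).round(4),np.linalg.norm(d).round(4),np.degrees(np.arctan2(d[1],d[0])).round(2))
E
python3 mA.py
```

```text
TL [ 0.5157 -0.2217  0.0668] [0.0004 0.0004] z-fixed [ 0.5154 -0.2214  0.067 ] [ 0.516 -0.222  0.067]
TR [ 0.4923 -0.1448  0.0615] [0.0001 0.0001] z-fixed [ 0.4912 -0.1462  0.067 ] [ 0.4919 -0.1455  0.067 ]
BR [ 0.6    -0.1106  0.0623] [0. 0.] z-fixed [ 0.5974 -0.1124  0.067 ] [ 0.598  -0.1119  0.067 ]
BL [ 0.618  -0.1896  0.0743] [0.0013 0.0013] z-fixed [ 0.6216 -0.1878  0.067 ] [ 0.6227 -0.1905  0.067 ]
tabL [ 0.5642 -0.1906  0.1049] [0.0004 0.0004] z-fixed [ 0.5638 -0.1903  0.105 ] [ 0.5644 -0.1909  0.105 ]
tabR [ 0.5498 -0.1448  0.1045] [0.0007 0.0007] z-fixed [ 0.5491 -0.1444  0.105 ] [ 0.5501 -0.1454  0.105 ]
ctr [ 0.5564 -0.167   0.067 ] yaw 17.63 dims 0.1114 0.0791 yawy -72.2
tab ctr [ 0.5564 -0.1674  0.105 ] 0.0482 -72.21
ctr [ 0.5571 -0.1675  0.067 ] yaw 17.04 dims 0.1113 0.0813 yawy -72.51
tab ctr [ 0.5572 -0.1681  0.105 ] 0.0478 -72.51
```

Call:
carry_out([
  [0.5,0.15,0,0.09,1],
  [1,0.3,0,0.1,1],
  [1,0.3,0,0.1,1],
])

```text
clock: 3.05
eef_pos: [0.538, -0.0625, 0.257]
tool_rot: [0.651, 0.759, 0.001, -0.0]
ft_force: [0.7, 0.1, -0.1]
grip_width: 0.0855
```

Call:
carry_out([
  [0.5,0.07,0,0.09,1],
  [1,0.15,0,0.14,1],
  [1,0.15,0,0.14,1],
])

```text
clock: 3.35
eef_pos: [0.5385, 0.0388, 0.2569]
tool_rot: [0.731, 0.683, 0.001, -0.0]
ft_force: [0.6, 0.3, 0.5]
grip_width: 0.0858
```

```bash
python3 pl.py .54 .196 .256 74
```

```text
tcp [0.5385 0.0388 0.2569] yaw 86.13 shift/0.1 [ 1.5694 -0.0915  0.0115] turn/90 0.1347 z-axis [ 0.0011  0.0015 -1.    ]
3.35 [7.100e-02 3.190e-01 1.130e-01 1.363e+00 1.000e-03 1.390e-01] [0.64 0.35 0.51] [-0.025  0.015 -0.012] 0.08582188840485813
```

Call:
carry_out([
  [0.5,-0.05,0,0.09,1],
  [1,-0.1,0,0.13,1],
  [1,-0.1,0,0.13,1],
  [1,-0.1,0,0.13,1],
])

```text
clock: 3.75
eef_pos: [0.536, 0.1356, 0.2565]
tool_rot: [0.797, 0.604, -0.0, 0.0]
ft_force: [-0.2, 0.1, 0.8]
grip_width: 0.0855
```

```bash
python3 shot.py wB1; python3 pl.py .54 .196 .256 74
```

```text
3.8
tcp [0.5361 0.1346 0.2565] yaw 74.22 shift/0.1 [ 0.6015 -0.1289  0.0043] turn/90 0.0025 z-axis [ 3.e-04 -1.e-03 -1.e+00]
3.8 [ 2.470e-01  3.460e-01  1.500e-01  1.375e+00 -1.000e-03  5.220e-01] [-0.03 -0.73 -0.07] [-0.024 -0.012 -0.008] 0.08566440257406818
```

Call:
carry_out([
  [0.4,-0.1,0,0,1],
  [0.6,-0.1,0,0,1],
  [0.6,-0.1,0,0,1],
  [0.6,-0.1,0,0,1],
])

```text
clock: 4.2
eef_pos: [0.543, 0.1942, 0.2562]
tool_rot: [0.798, 0.603, -0.0, 0.0]
ft_force: [-0.4, 0.1, 0.1]
grip_width: 0.0853
```

```bash
python3 shot.py wB2; python3 pl.py .54 .196 .256 74
```

```text
4.25
tcp [0.5429 0.194  0.2563] yaw 74.07 shift/0.1 [ 0.0108 -0.0331  0.0029] turn/90 0.0008 z-axis [-4.e-04 -9.e-04 -1.e+00]
4.25 [ 3.440e-01  3.950e-01  2.210e-01  1.398e+00 -1.000e-03  6.220e-01] [ 0.22  0.34 -0.3 ] [ 0.051  0.007 -0.017] 0.08500888389775842
```

View pics/wB1.png

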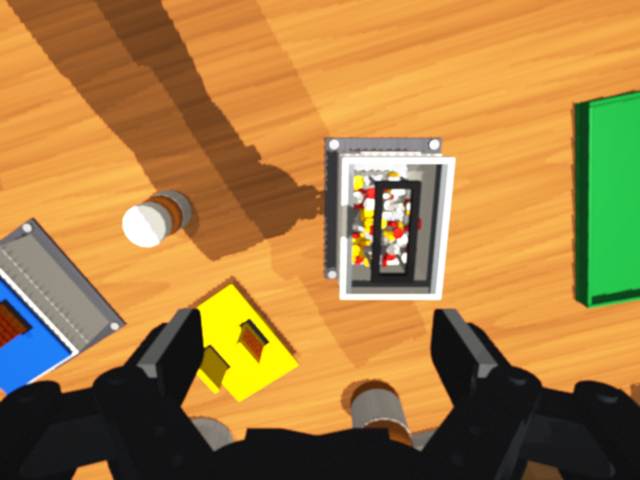

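View pics/wB2.png

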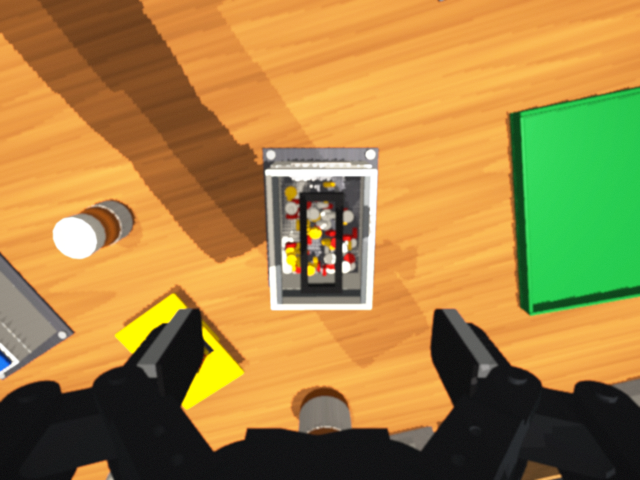

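Run:
```python
from h import *
a=cv2.imread("pics/wB1.png");b=cv2.imread("pics/wB2.png")
A=cv2.resize(a[150:306,330:460],None,fx=3,fy=3,interpolation=cv2.INTER_CUBIC)
B=cv2.resize(b[160:316,255:385],None,fx=3,fy=3,interpolation=cv2.INTER_CUBIC)
cv2.imwrite("pics/cB.png",np.hstack([A,B]))
```

```text
(no output)
```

View pics/cB.png

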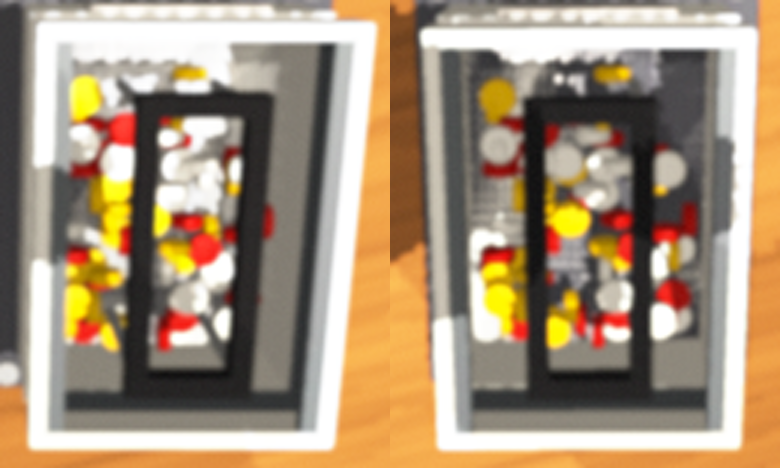

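```bash
cat > mB.py <<'E'
import pickle
from h import *
from workcell import imaging
m1,m2=[pickle.load(open(f"pics/wB{i}.pkl","rb")) for i in (1,2)]
f1=lambda p:(330+(p[0]+.5)/3-.5,150+(p[1]+.5)/3-.5)
f2=lambda p:(255+(p[0]+.5)/3-.5,160+(p[1]+.5)/3-.5)
v1=dict(TL=(37,22),TR=(378,22),BR=(332,450),BL=(28,450))
v2=dict(TL=(30,29),TR=(367,29),BR=(352,451),BL=(47,450))
for k in v1:
    p,e=tri([m1,m2],[f1(v1[k]),f2(v2[k])]); print(k,p.round(4),np.round(e,4))
for z in (.072,.076,.08):
  for m,f,v in ((m1,f1,v1),(m2,f2,v2)):
    Q=np.array([atz(m,*f(v[k]),z) for k in("TL","TR","BR","BL")])
    lx=(Q[2]+Q[3]-Q[0]-Q[1])/2; ly=(Q[0]+Q[3]-Q[1]-Q[2])/2
    print(z,"ctr",Q.mean(0).round(4),"yaw",np.degrees(np.arctan2(lx[1],lx[0])).round(2),"dims",np.linalg.norm(lx).round(4),np.linalg.norm(ly).round(4),"yawy",np.degrees(np.arctan2(ly[1],ly[0])).round(2))
E
python3 mB.py
```

```text
TL [0.4937 0.1676 0.076 ] [0.0001 0.0001]
TR [0.5166 0.2493 0.0777] [0. 0.]
BR [0.6324 0.2183 0.0719] [0.0002 0.0002]
BL [0.6068 0.1355 0.0759] [0.0001 0.0001]
0.072 ctr [0.5631 0.1931 0.072 ] yaw -15.89 dims 0.1191 0.0864 yawy -105.65
0.072 ctr [0.5631 0.1924 0.072 ] yaw -15.58 dims 0.1192 0.0867 yawy -105.98
0.076 ctr [0.5618 0.1926 0.076 ] yaw -15.89 dims 0.1175 0.0853 yawy -105.65
0.076 ctr [0.5619 0.1927 0.076 ] yaw -15.58 dims 0.1177 0.0856 yawy -105.98
0.08 ctr [0.5605 0.1921 0.08  ] yaw -15.89 dims 0.116 0.0841 yawy -105.65
0.08 ctr [0.5607 0.193  0.08  ] yaw -15.58 dims 0.1161 0.0844 yawy -105.98
```

Call:
carry_out([
  [0.4,-0.15,0.3,0,1],
  [0.6,-0.3,0.6,0,1],
  [0.6,-0.3,0.6,0,1],
  [0.6,-0.3,0.6,0,1],
])

```text
clock: 4.65
eef_pos: [0.5298, 0.2606, 0.1958]
tool_rot: [0.798, 0.603, -0.001, 0.0]
ft_force: [-0.4, -0.0, 0.5]
grip_width: 0.0857
```

```bash
python3 shot.py wB3
python3 - <<'E'
from h import *
a=cv2.imread("pics/wB3.png");b=cv2.imread("pics/side0.png")
cv2.imwrite("pics/B3.png",a)
B=cv2.resize(b[265:350,235:325],None,fx=6,fy=6,interpolation=cv2.INTER_CUBIC)
cv2.imwrite("pics/cS.png",B)
E
```

```text
4.7
```

View pics/wB3.png

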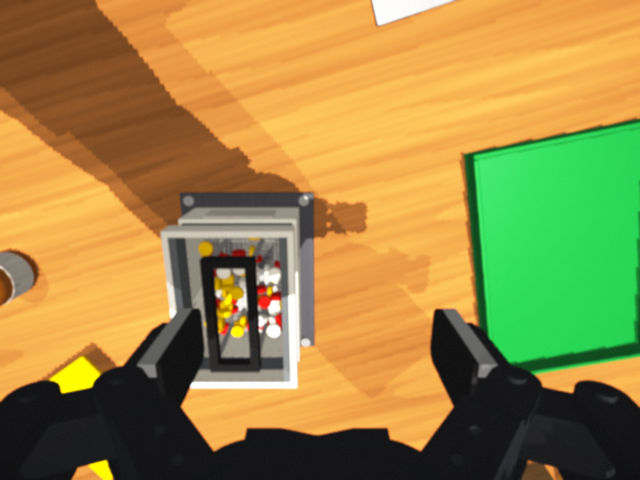

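View pics/cS.png

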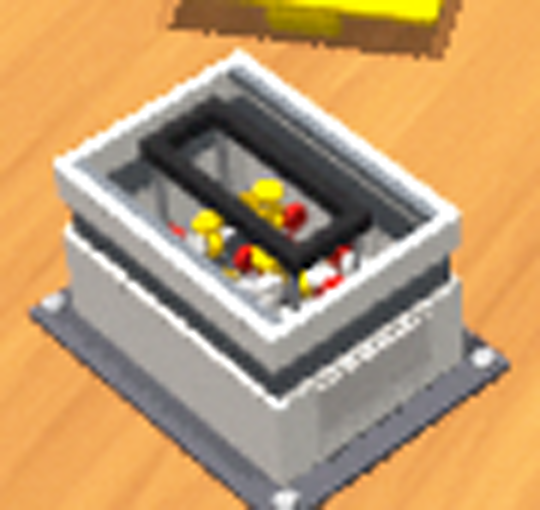

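Run:
```python
from h import *
a=cv2.imread("pics/wB3.png")
cv2.imwrite("pics/cB3.png",cv2.resize(a[220:395,155:310],None,fx=3.4,fy=3.4,interpolation=cv2.INTER_CUBIC))
```

```text
(no output)
```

View pics/cB3.png

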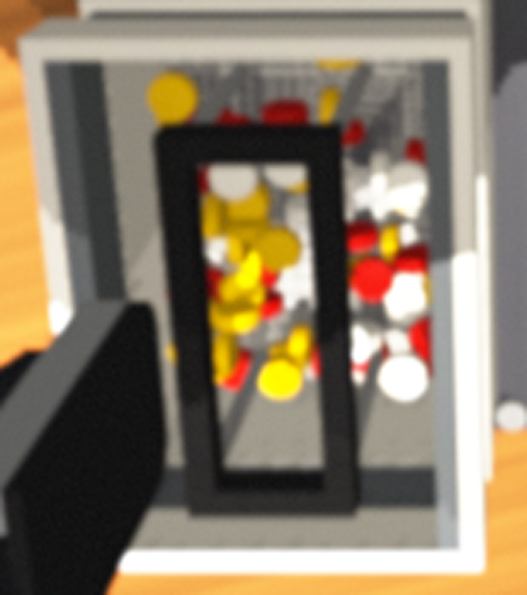

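```bash
cat > fitB.py <<'E'
import pickle
from h import *
from scipy.optimize import least_squares
from workcell import imaging
m1,m2,m3=[pickle.load(open(f"pics/wB{i}.pkl","rb")) for i in (1,2,3)]
F=lambda x0,y0,s:(lambda p:(x0+(p[0]+.5)/s-.5,y0+(p[1]+.5)/s-.5))
obs=[(m1,F(330,150,3),dict(TL=(37,22),TR=(378,22),BR=(332,450),BL=(28,450))),
(m2,F(255,160,3),dict(TL=(30,29),TR=(367,29),BR=(352,451),BL=(47,450))),
(m3,F(155,220,3.4),dict(TL=(20,38),TR=(471,38),BR=(485,572))),
(imaging.camera_model("side"),F(235,265,6),dict(BR=(55,160),BL=(238,50),TL=(461,213),TR=(277,342))),
(imaging.camera_model("top"),lambda p:(230+p[0]/390*70,205+p[1]/290*75),dict(BR=(123,37),BL=(282,72),TL=(215,222),TR=(50,200)))]
loc=dict(TL=(-.058,-.042),TR=(-.058,.042),BR=(.058,.042),BL=(.058,-.042))
def res(q,sel):
    x,y,z,a=q; out=[]
    for i in sel:
        m,f,v=obs[i]
        for k,p in v.items():
            l=loc[k]; P=[x+l[0]*np.cos(a)-l[1]*np.sin(a),y+l[0]*np.sin(a)+l[1]*np.cos(a),z]
            out.extend(proj(m,P)[0]-f(p))
    return np.array(out)
for sel in ([0,1],[0,1,2],[2],[3],[0,1,2,3],[0,1,2,3,4]):
    r=least_squares(res,[.56,.19,.075,-.28],args=(sel,),loss="soft_l1")
    print(sel,r.x[:3].round(4),np.degrees(r.x[3]).round(2),"rms px",np.sqrt((res(r.x,sel)**2).mean()).round(2))
print(res(r.x,[0,1,2,3,4]).reshape(-1,2).round(1).tolist())
E
python3 fitB.py
```

```text
[0, 1] [0.5607 0.1925 0.0796] -15.79 rms px 0.48
[0, 1, 2] [0.5611 0.1929 0.0784] -15.8 rms px 0.68
[2] [0.5615 0.1935 0.0781] -15.66 rms px 0.38
[3] [0.5594 0.1914 0.076 ] -15.32 rms px 0.33
[0, 1, 2, 3] [0.5611 0.1928 0.0781] -15.81 rms px 0.78
[0, 1, 2, 3, 4] [0.5611 0.1928 0.0781] -15.82 rms px 0.86
[[1.0, 0.0], [-0.1, 0.4], [0.3, -0.5], [0.9, -0.8], [0.5, 0.4], [-0.2, 0.3], [-1.3, -0.8], [0.3, -0.4], [-1.5, -0.1], [-0.3, -0.1], [-1.5, -0.4], [-1.2, -0.2], [-0.5, -0.6], [-0.9, -0.7], [-1.9, -0.9], [-1.0, -0.9], [-0.1, -1.5], [-0.3, 0.6], [-0.3, -2.3]]
```

Call:
carry_out([
  [-0.5,0,0,-0.09,1],
  [-1,0,0,-0.15,1],
  [-1,0,0,-0.15,1],
])

```text
clock: 5.0
eef_pos: [0.5016, 0.1598, 0.1978]
tool_rot: [0.723, 0.69, -0.001, 0.001]
ft_force: [0.9, 0.7, 0.2]
grip_width: 0.0853
```

Call:
carry_out([
  [-0.5,0,0,-0.09,1],
  [-1,0,0,-0.15,1],
  [-1,0,0,-0.15,1],
])

```text
clock: 5.3
eef_pos: [0.4996, 0.0604, 0.1983]
tool_rot: [0.638, 0.77, 0.0, 0.002]
ft_force: [0.5, 0.3, -0.8]
grip_width: 0.0855
```

```bash
python3 pl.py .5568 -.1675 .18 107.5
```

```text
tcp [0.4996 0.0604 0.1983] yaw 100.75 shift/0.1 [-2.3452  0.1365  0.189 ] turn/90 -0.075 z-axis [ 0.0032 -0.0017 -1.    ]
5.3 [ 0.121  0.278 -0.1    1.19  -0.002 -0.066] [ 0.46  0.29 -0.83] [ 0.071 -0.001  0.037] 0.08552892634372516
```

Call:
carry_out([
  [-0.5,0.05,0,-0.07,1],
  [-1,0.1,0,-0.075,1],
  [-1,0.1,0,-0.075,1],
])

```text
clock: 5.6
eef_pos: [0.5307, -0.0357, 0.198]
tool_rot: [0.592, 0.806, 0.001, 0.003]
ft_force: [0.1, -0.0, -0.1]
grip_width: 0.0856
```

Call:
carry_out([
  [-0.5,0,0,0,1],
  [-1,0,0,0,1],
  [-1,0,0,0,1],
  [-1,0,0,0,1],
])

```text
clock: 6.0
eef_pos: [0.5595, -0.1264, 0.197]
tool_rot: [0.59, 0.808, 0.001, 0.0]
ft_force: [-0.4, 1.0, -0.1]
grip_width: 0.0853
```

```bash
python3 pl.py .5568 -.1675 .18 107.5
```

```text
tcp [ 0.5595 -0.1264  0.197 ] yaw 107.73 shift/0.1 [-0.3833 -0.1511  0.1699] turn/90 0.0025 z-axis [ 1.4e-03  3.0e-04 -1.0e+00]
6.0 [-2.22e-01  4.15e-01  9.60e-02  1.25e+00  1.00e-03 -5.32e-01] [-0.37  0.99 -0.06] [ 0.003  0.046 -0.024] 0.0853194600316186
```

Call:
carry_out([
  [-0.38,-0.15,0.17,0,1],
  [-0.38,-0.15,0.4,0,1],
  [-0.38,-0.15,0.5,0,1],
  [-0.38,-0.15,0.5,0,1],
  [-0.38,-0.15,0.5,0,1],
  [-0.38,-0.15,0.5,0,1],
])

```text
clock: 6.6
eef_pos: [0.5574, -0.1652, 0.1477]
tool_rot: [0.588, 0.809, 0.0, 0.001]
ft_force: [-0.1, -0.9, -0.6]
grip_width: 0.0854
```

```bash
python3 shot.py wA3; python3 pl.py .5568 -.1675 .101 107.5
```

```text
6.65
tcp [ 0.5574 -0.1654  0.1477] yaw 108.02 shift/0.1 [-0.0172 -0.0126  0.4671] turn/90 0.0058 z-axis [ 2.3e-03 -6.0e-04 -1.0e+00]
6.65 [-0.289  0.464  0.038  1.143  0.    -0.603] [ 0.48 -0.6   0.06] [0.026 0.013 0.019] 0.08555671122341989
```

View pics/wA3.png

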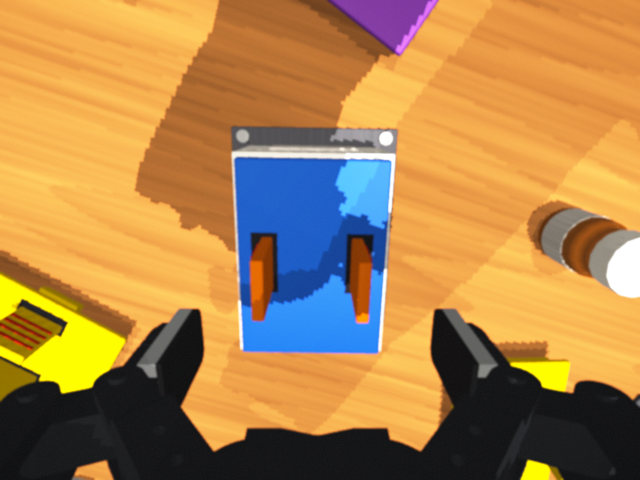

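Run:
```python
from h import *
a=cv2.imread("pics/wA3.png")
cv2.imwrite("pics/cA3.png",cv2.resize(a[145:360,225:400],None,fx=2.8,fy=2.8,interpolation=cv2.INTER_CUBIC))
```

```text
(no output)
```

View pics/cA3.png

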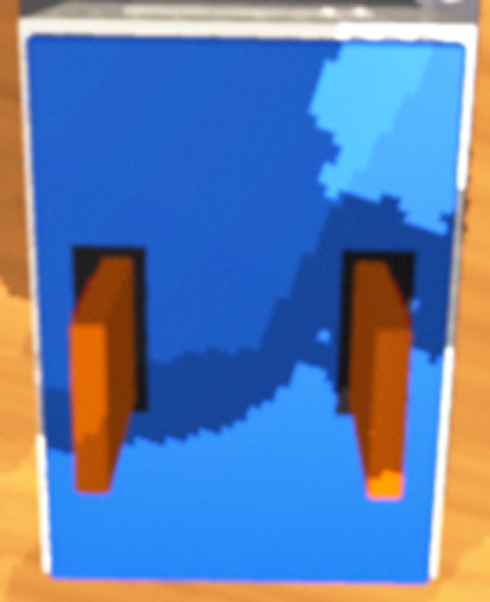

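```bash
cat > fitA.py <<'E'
import pickle
from h import *
from scipy.optimize import least_squares
m1,m2,m3=[pickle.load(open(f"pics/wA{i}.pkl","rb")) for i in (1,2,3)]
F=lambda x0,y0,s:(lambda p:(x0+(p[0]+.5)/s-.5,y0+(p[1]+.5)/s-.5))
obs=[(m1,F(270,195,3),dict(TL=(59,109),TR=(349,109),BR=(329,467),BL=(65,467),tabL=(111.5,359),tabR=(300.5,359))),
(m2,F(250,140,3),dict(TL=(37,92),TR=(345,92),BR=(332,482),BL=(46,482),tabL=(87.5,341),tabR=(284,341))),
(m3,F(225,145,2.8),dict(TL=(25,38),TR=(465,41),BR=(434,580),BL=(50,576),tabL=(89.5,406.5),tabR=(389,412.5)))]
loc=dict(TL=(-.056,-.04,.005),TR=(-.056,.04,.005),BR=(.056,.04,.005),BL=(.056,-.04,.005),tabL=(0,-.024,.043),tabR=(0,.024,.043))
def res(q,sel):
    x,y,z,a=q; out=[]
    for i in sel:
        m,f,v=obs[i]
        for k,p in v.items():
            l=loc[k]; P=[x+l[0]*np.cos(a)-l[1]*np.sin(a),y+l[0]*np.sin(a)+l[1]*np.cos(a),z+l[2]]
            out.extend(proj(m,P)[0]-f(p))
    return np.array(out)
for sel in ([0],[1],[2],[0,1],[0,1,2]):
    r=least_squares(res,[.556,-.167,.062,.3],args=(sel,),loss="soft_l1")
    print(sel,r.x[:3].round(4),np.degrees(r.x[3]).round(2),"rms px",np.sqrt((res(r.x,sel)**2).mean()).round(2))
print(res(r.x,sel).reshape(-1,2).round(1).tolist())
E
python3 fitA.py
```

```text
[0] [ 0.5573 -0.1667  0.06  ] 17.69 rms px 0.28
[1] [ 0.5573 -0.1677  0.0617] 17.14 rms px 0.73
[2] [ 0.5578 -0.1678  0.0595] 17.45 rms px 0.62
[0, 1] [ 0.5572 -0.1671  0.0607] 17.53 rms px 0.75
[0, 1, 2] [ 0.5576 -0.1675  0.06  ] 17.48 rms px 0.8
[[-1.3, -0.1], [-0.7, 0.4], [-1.1, 0.2], [-1.4, -0.2], [-0.4, -0.1], [-1.1, 0.2], [-0.2, -0.2], [-1.2, -0.2], [-1.3, -0.2], [2.0, -0.2], [0.8, -0.2], [0.7, -0.2], [0.0, -0.7], [1.1, -0.2], [-0.4, 0.4], [1.1, 0.5], [1.6, 1.0], [0.2, -0.2]]
```

Call:
carry_out([
  [-0.02,-0.006,0.15,0.006,1],
  [-0.02,-0.006,0.3,0.006,1],
  [-0.02,-0.006,0.4,0.006,1],
  [-0.02,-0.006,0.46,0.006,1],
  [-0.02,-0.006,0.46,0.006,1],
  [-0.02,-0.006,0.46,0.006,1],
])

```text
clock: 7.25
eef_pos: [0.5569, -0.1682, 0.1008]
tool_rot: [0.592, 0.806, 0.0, 0.0]
ft_force: [-0.6, -0.4, 0.2]
grip_width: 0.0852
```

```bash
python3 shot.py wA4; python3 pl.py .5575 -.1675 .101 107.5
python3 - <<'E'
from h import *
from workcell import imaging
a=imaging.camera("side")[:,:,::-1]
cv2.imwrite("pics/sA4.png",cv2.resize(a[150:260,290:430],None,fx=5,fy=5,interpolation=cv2.INTER_CUBIC))
E
```

```text
7.3
tcp [ 0.557  -0.1683  0.101 ] yaw 107.41 shift/0.1 [0.0058 0.0071 0.0002] turn/90 -0.001 z-axis [ 1.2e-03 -3.0e-04 -1.0e+00]
7.3 [-0.293  0.507 -0.023  1.04   0.    -0.597] [-0.69 -0.98  0.19] [-0.022  0.018 -0.039] 0.08547418634071828
```

View pics/wA4.png

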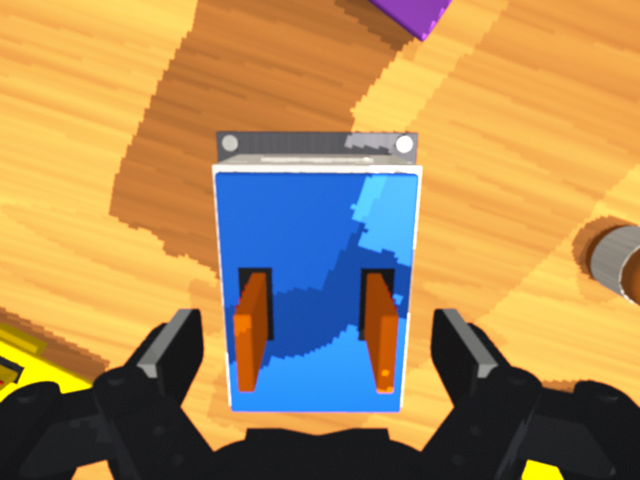

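View pics/sA4.png

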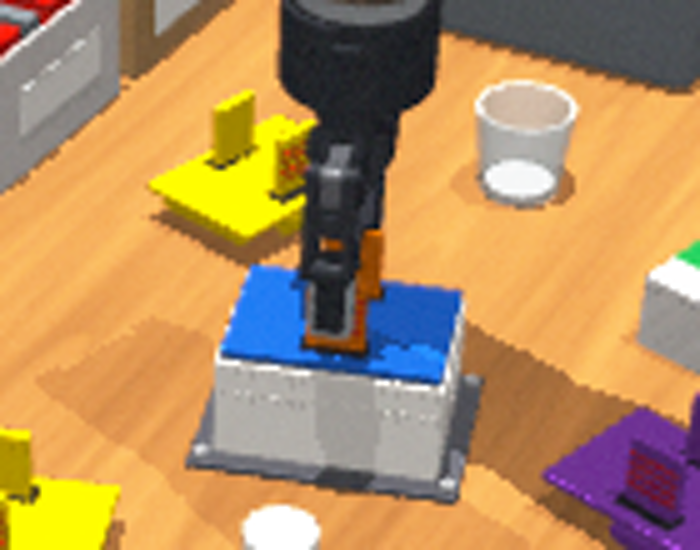

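Call:
carry_out([
  [0.006,0.007,0,0,0.5],
  [0.006,0.007,0,0,0.2],
  [0.006,0.007,0,0,0.1],
  [0.006,0.007,0,0,0],
  [0.006,0.007,0,0,0],
  [0.006,0.007,0,0,0],
])

```text
clock: 7.95
eef_pos: [0.5577, -0.168, 0.1019]
tool_rot: [0.592, 0.806, 0.0, 0.001]
ft_force: [-1.1, -0.7, 6.9]
grip_width: 0.0426
```

```bash
python3 pl.py .5575 -.1675 .101 107.5
```

```text
tcp [ 0.5577 -0.168   0.1019] yaw 107.38 shift/0.1 [ 0.0053 -0.0004  0.0095] turn/90 -0.0014 z-axis [ 0.0024 -0.0013 -1.    ]
7.95 [-2.92e-01  5.06e-01 -2.10e-02  1.04e+00 -1.00e-03 -5.96e-01] [-1.14 -0.71  6.91] [-0.14   0.244 -0.024] 0.042577994853193926
```

Call:
carry_out([
  [0,0,0,0,-0.2],
  [0,0,0,0,-0.5],
  [0,0,-0.02,0,-1],
  [0,0,-0.05,0,-1],
  [0,0,-0.05,0,-1],
])

```text
clock: 8.45
eef_pos: [0.5579, -0.168, 0.1069]
tool_rot: [0.592, 0.806, 0.0, 0.002]
ft_force: [0.0, -1.3, 5.7]
grip_width: 0.0379
```

```bash
python3 pl.py .5575 -.1675 .2 107.5
```

```text
tcp [ 0.5579 -0.168   0.1069] yaw 107.39 shift/0.1 [ 4.000e-03 -5.000e-04 -9.315e-01] turn/90 -0.0012 z-axis [ 0.0029 -0.0013 -1.    ]
8.45 [-0.292  0.502 -0.015  1.051 -0.    -0.596] [ 0.01 -1.3   5.73] [-0.217 -0.039  0.007] 0.0378887662025029
```

```bash
python3 shot.py wA5
python3 - <<'E'
from h import *
from workcell import imaging
a=imaging.camera("side")[:,:,::-1]
cv2.imwrite("pics/sA5.png",cv2.resize(a[150:260,290:430],None,fx=5,fy=5,interpolation=cv2.INTER_CUBIC))
E
```

```text
8.5
```

View pics/wA5.png

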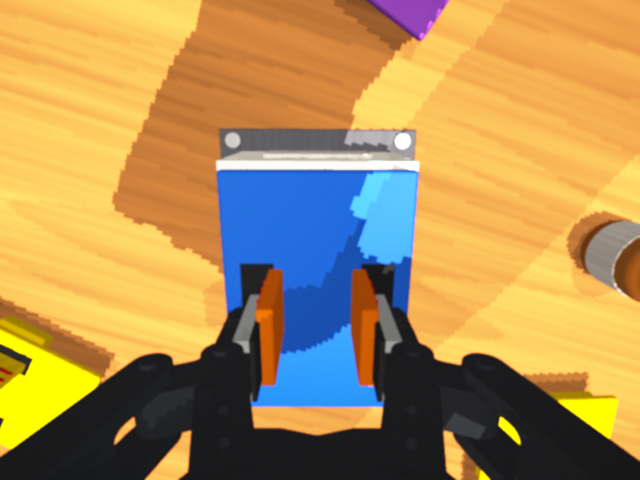

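View pics/sA5.png

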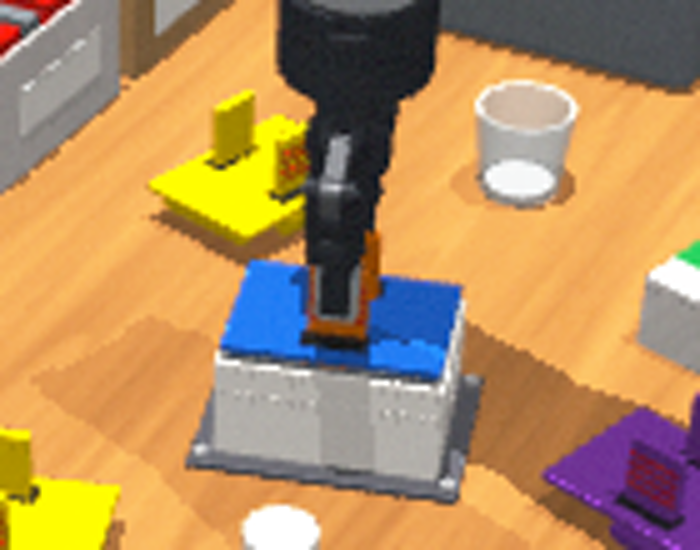

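Call:
carry_out([
  [0,0,-0.03,0,-1],
  [0,0,-0.06,0,-1],
  [0,0,-0.1,0,-1],
  [0,0,-0.15,0,-1],
  [0,0,-0.25,0,-1],
  [0,0,-0.4,0,-1],
  [0,0,-0.65,0,-1],
  [0,0,-0.8,0,-1],
  [0,0,-0.8,0,-1],
])

```text
clock: 9.45
eef_pos: [0.5587, -0.1677, 0.1887]
tool_rot: [0.592, 0.806, 0.001, 0.003]
ft_force: [0.7, -0.3, -1.5]
grip_width: 0.0382
```

```bash
python3 shot.py wC1; python3 pl.py .561 .1928 .185 74.2;python3 - <<'E'
from h import *
from workcell import imaging
a=imaging.camera("side")[:,:,::-1]
cv2.imwrite("pics/sC1.png",cv2.resize(a[90:270,270:450],None,fx=3,fy=3,interpolation=cv2.INTER_CUBIC))
E
```

```text
9.5
tcp [ 0.5578 -0.1675  0.1869] yaw 107.42 shift/0.1 [3.4284 1.1089 0.0164] turn/90 0.3691 z-axis [ 3.1e-03 -7.0e-04 -1.0e+00]
9.5 [-0.292  0.437  0.103  1.233  0.    -0.596] [-0.29  0.63 -1.18] [-0.029  0.01  -0.031] 0.03858327675053892
```

View pics/wC1.png

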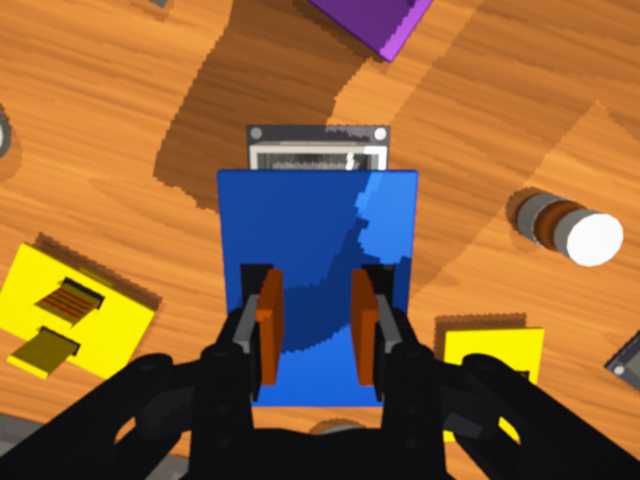

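View pics/sC1.png

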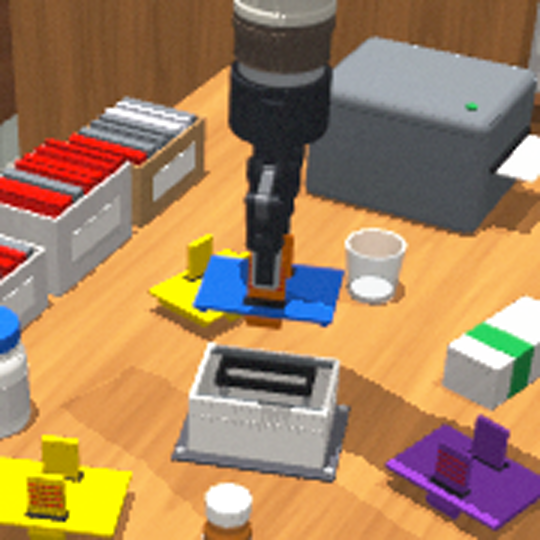

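Run:
```python
from h import *
ims=[cv2.imread(f"pics/{n}.png")[150:425,205:430] for n in ("wA4","wC1")]
cv2.imwrite("pics/cC.png",cv2.resize(np.hstack(ims),None,fx=1.77,fy=2.1,interpolation=cv2.INTER_CUBIC))
```

```text
(no output)
```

View pics/cC.png

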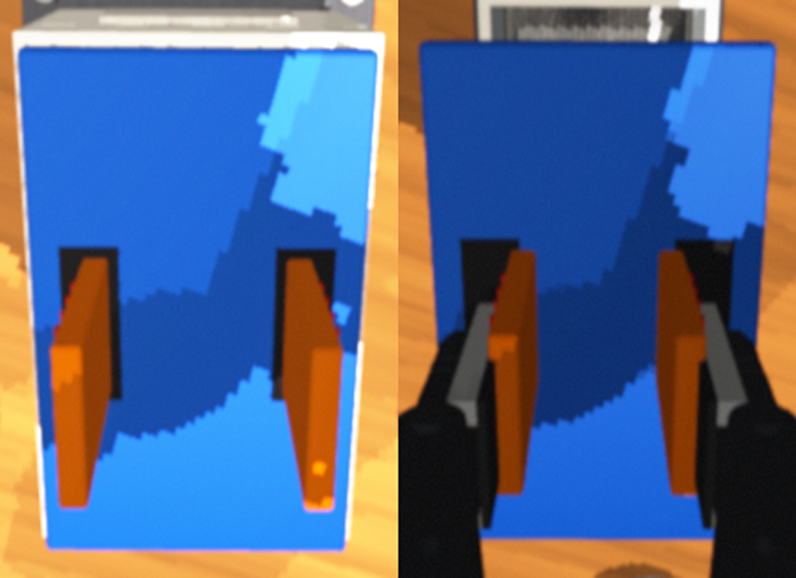

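```bash
cat > fitC.py <<'E'
import pickle
from h import *
from scipy.optimize import least_squares
def fit(pkl,tcp,q,TL,TR,vb):
    m=pickle.load(open(pkl,"rb")); Rt=R.from_quat(q)
    def res(s):  # cover centre in tool frame: x,y, depth of plate top; cover axes: X=tool y, Y=tool x ; yaw s[3]
        c,n=np.cos(s[3]),np.sin(s[3])
        def W(X,Y): # X along tool y, Y along tool x
            return tcp+Rt.apply([s[0]+Y*c-X*n, s[1]+Y*n+X*c, s[2]])
        p=proj(m,[W(-.056,-.04),W(-.056,.04),W(.056,0)])
        return np.r_[p[0]-TL,p[1]-TR,p[2,1]-vb]
    r=least_squares(res,[0,0,.034,0]); print(pkl,r.x[:3].round(4),np.degrees(r.x[3]).round(2),res(r.x).round(2))
f=lambda x,y:np.array((205+(x+.5)/1.77-.5,150+(y+.5)/2.1-.5))
from scipy.spatial.transform import Rotation
def q(yaw,):
    a=np.radians(yaw); return Rotation.from_matrix(np.array([[np.cos(a),np.sin(a),0],[np.sin(a),-np.cos(a),0],[0,0,-1]])).as_quat()
fit("pics/wA4.pkl",np.array([.557,-.1683,.101]),q(107.41),f(20,50),f(377,52),f(0,547)[1])
fit("pics/wC1.pkl",np.array([.5578,-.1675,.1869]),q(107.42),f(22,44),f(376,44),f(0,538)[1])
E
python3 fitC.py
```

```text
pics/wA4.pkl [0.0004 0.0015 0.0371] 0.25 [-0.5   0.21  0.5   0.21 -0.52]
pics/wC1.pkl [0.0001 0.0014 0.0366] -0.03 [-0.74  0.32  0.74  0.32 -0.77]
```

Call:
carry_out([
  [0.3,0.1,0,0.03,-1],
  [0.65,0.22,0,0.07,-1],
  [1,0.33,0,0.1,-1],
])

```text
clock: 9.85
eef_pos: [0.5575, -0.0612, 0.1837]
tool_rot: [0.655, 0.756, -0.001, -0.001]
ft_force: [-0.1, 0.8, -0.8]
grip_width: 0.0383
```

Call:
carry_out([
  [0.35,0.07,0,0.05,-1],
  [0.7,0.14,0,0.1,-1],
  [1,0.17,0,0.13,-1],
])

```text
clock: 10.15
eef_pos: [0.5599, 0.0412, 0.1837]
tool_rot: [0.728, 0.686, -0.001, -0.001]
ft_force: [0.5, -0.2, -1.2]
grip_width: 0.0379
```

```bash
python3 pl.py .5607 .193 .155 74.2
```

```text
tcp [0.5599 0.0412 0.1837] yaw 86.62 shift/0.1 [ 1.5161 -0.0806  0.2878] turn/90 0.138 z-axis [-2.6e-03  2.0e-04 -1.0e+00]
10.15 [0.073 0.403 0.042 1.212 0.    0.132] [ 0.52 -0.2  -1.2 ] [ 0.007 -0.066 -0.017] 0.03787324404151478
```

Call:
carry_out([
  [0.35,-0.02,0,0.05,-1],
  [0.7,-0.04,0,0.1,-1],
  [1,-0.05,0,0.138,-1],
  [1,-0.05,0,0.138,-1],
  [1,-0.05,0,0.138,-1],
])

```text
clock: 10.65
eef_pos: [0.5605, 0.1399, 0.1839]
tool_rot: [0.796, 0.605, -0.001, -0.0]
ft_force: [-0.1, -0.6, -0.4]
grip_width: 0.0383
```

```bash
python3 pl.py .5607 .193 .155 74.2
```

```text
tcp [0.5605 0.1399 0.1839] yaw 74.42 shift/0.1 [ 0.5125 -0.1401  0.288 ] turn/90 0.0024 z-axis [-0.0027 -0.0011 -1.    ]
10.65 [ 0.245  0.434  0.091  1.23  -0.     0.517] [-0.06 -0.56 -0.41] [-0.055  0.017  0.017] 0.03830850872448098
```

Call:
carry_out([
  [0.3,-0.1,0,0,-1],
  [0.51,-0.14,0.1,0,-1],
  [0.51,-0.14,0.25,0,-1],
  [0.51,-0.14,0.29,0,-1],
  [0.51,-0.14,0.29,0,-1],
  [0.51,-0.14,0.29,0,-1],
])

```text
clock: 11.25
eef_pos: [0.562, 0.1912, 0.1565]
tool_rot: [0.798, 0.603, -0.0, 0.0]
ft_force: [0.2, -0.3, -0.7]
grip_width: 0.0384
```

```bash
python3 shot.py wD1; python3 pl.py .5607 .193 .155 74.2
python3 - <<'E'
from h import *
from workcell import imaging
a=imaging.camera("side")[:,:,::-1]
cv2.imwrite("pics/sD1.png",cv2.resize(a[190:360,200:340],None,fx=3.5,fy=3.5,interpolation=cv2.INTER_CUBIC))
E
```

```text
11.3
tcp [0.5623 0.1914 0.1569] yaw 74.21 shift/0.1 [ 0.0107 -0.0193  0.0189] turn/90 0.0001 z-axis [ 7.e-04  1.e-04 -1.e+00]
11.3 [ 0.328  0.482  0.093  1.181 -0.     0.604] [-0.43 -0.2  -1.44] [-0.036 -0.034 -0.02 ] 0.037821546387333156
```

View pics/wD1.png

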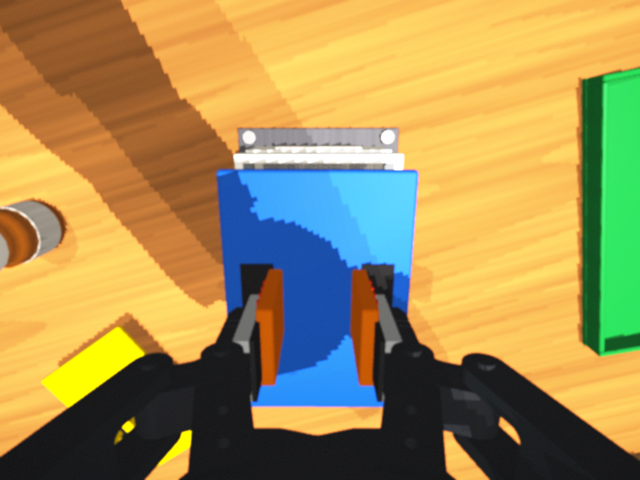

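View pics/sD1.png

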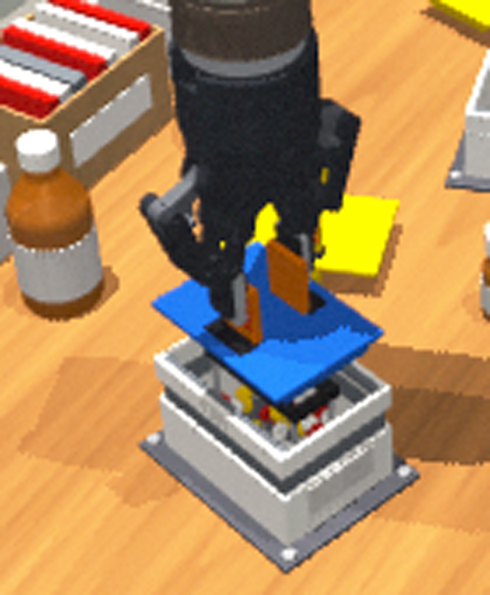

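Run:
```python
from h import *
a=cv2.imread("pics/wD1.png")
cv2.imwrite("pics/cD.png",cv2.resize(a[115:195,205:430],None,fx=3.5,fy=3.5,interpolation=cv2.INTER_CUBIC))
```

```text
(no output)
```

View pics/cD.png

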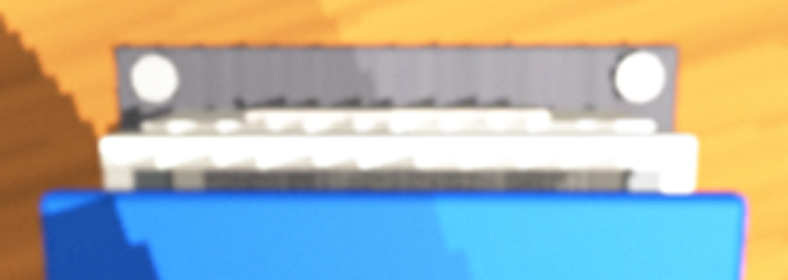

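Run:
```python
import pickle
from h import *
m=pickle.load(open("pics/wD1.pkl","rb"))
F=lambda x,y:(205+(x+.5)/3.5-.5,115+(y+.5)/3.5-.5)
yaw=np.radians(74.2); tx=np.array([np.cos(yaw),np.sin(yaw),0]); ty=np.array([np.sin(yaw),-np.cos(yaw),0])
tcp=np.array([.5623,.1914,.1569])
def sh(name,z,L,Rr):
    a,b=atz(m,*F(*L),z),atz(m,*F(*Rr),z); c=(a+b)/2-tcp
    d=b-a
    print(name,z,"mid tool x,y",(c@tx).round(4),(c@ty).round(4),"width",np.linalg.norm(d).round(4),"yaw",np.degrees(np.arctan2(d[1],d[0])).round(2))
for z in (.119,.121,.1234): sh("plate",z,(40,193),(746,195))
for z in (.074,.076,.078,.08): sh("rim",z,(99,136),(698,136))
```

```text
plate 0.119 mid tool x,y 0.0003 -0.0565 width 0.0797 yaw 74.05
plate 0.121 mid tool x,y 0.0003 -0.0568 width 0.0787 yaw 74.05
plate 0.1234 mid tool x,y 0.0003 -0.057 width 0.0775 yaw 74.05
rim 0.074 mid tool x,y 0.0011 -0.0596 width 0.0862 yaw 74.21
rim 0.076 mid tool x,y 0.0011 -0.0597 width 0.0853 yaw 74.21
rim 0.078 mid tool x,y 0.0011 -0.0599 width 0.0845 yaw 74.21
rim 0.08 mid tool x,y 0.0011 -0.06 width 0.0836 yaw 74.21
```

Call:
carry_out([
  [0.01,-0.013,0,0,-1],
  [0.01,-0.013,0.05,0,-1],
  [0.01,-0.013,0.1,0,-1],
  [0.01,-0.013,0.14,0,-1],
  [0.01,-0.013,0.18,0,-1],
  [0.01,-0.013,0.2,0,-1],
  [0.01,-0.013,0.22,0,-1],
  [0.01,-0.013,0.22,0,-1],
])

```text
clock: 12.15
eef_pos: [0.5607, 0.1936, 0.1339]
tool_rot: [0.797, 0.604, -0.0, -0.0]
ft_force: [-0.1, -0.9, -0.2]
grip_width: 0.0382
```

```bash
python3 pl.py .5607 .193 .132 74.2
```

```text
tcp [0.5607 0.1936 0.1339] yaw 74.29 shift/0.1 [-0.0058  0.0019  0.0193] turn/90 0.001 z-axis [-6.e-04 -2.e-04 -1.e+00]
12.15 [0.332 0.499 0.058 1.13  0.    0.607] [-0.14 -0.9  -0.2 ] [0.014 0.028 0.065] 0.0381626069401042
```

Call:
carry_out([
  [0,0,0.02,0,-1],
  [0,0,0.04,0,-1],
  [0,0,0.06,0,-1],
  [0,0,0.06,0,-1],
])

```text
clock: 12.55
eef_pos: [0.5606, 0.1936, 0.1279]
tool_rot: [0.797, 0.604, -0.0, -0.0]
ft_force: [-0.3, -0.0, -0.3]
grip_width: 0.0382
```

```bash
python3 shot.py wE1; python3 pl.py .5607 .193 .12 74.2
python3 - <<'E'
from h import *
from workcell import imaging
a=imaging.camera("side")[:,:,::-1]
cv2.imwrite("pics/sE1.png",cv2.resize(a[210:350,220:330],None,fx=5,fy=4.2,interpolation=cv2.INTER_CUBIC))
E
```

```text
12.6
tcp [0.5607 0.1936 0.1281] yaw 74.29 shift/0.1 [-0.0055  0.0019  0.0807] turn/90 0.001 z-axis [-5.e-04 -2.e-04 -1.e+00]
12.6 [ 0.332  0.504  0.049  1.117 -0.     0.607] [ 0.4   0.48 -0.96] [-0.006  0.002  0.04 ] 0.038276697263808945
```

View pics/sE1.png

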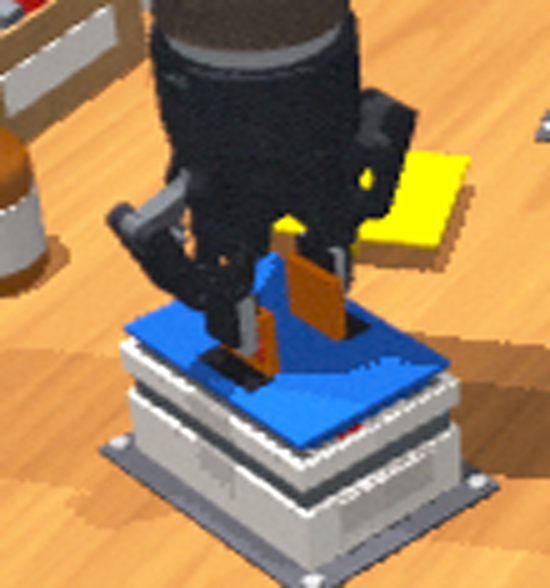

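View pics/wE1.png

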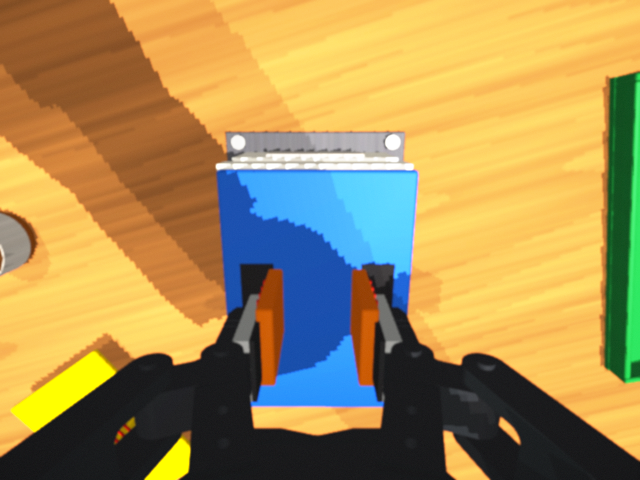

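Call:
carry_out([
  [-0.006,0,0.015,0,-1],
  [-0.006,0,0.03,0,-1],
  [-0.006,0,0.04,0,-1],
  [-0.006,0,0.04,0,-1],
])

```text
clock: 13.05
eef_pos: [0.5605, 0.193, 0.124]
tool_rot: [0.797, 0.604, -0.0, -0.0]
ft_force: [0.4, -0.5, -1.4]
grip_width: 0.0383
```

```bash
python3 pl.py .5607 .193 .12 74.2
```

```text
tcp [0.5605 0.193  0.124 ] yaw 74.29 shift/0.1 [0.0006 0.0021 0.0404] turn/90 0.001 z-axis [-5.e-04 -1.e-04 -1.e+00]
13.05 [0.332 0.507 0.043 1.107 0.    0.606] [ 0.44 -0.54 -1.43] [0.05  0.089 0.027] 0.03828890341702876
```

Call:
carry_out([
  [0,0,0.01,0,-1],
  [0,0,0.02,0,-1],
  [0,0,0.02,0,-1],
])

```text
clock: 13.35
eef_pos: [0.5608, 0.1931, 0.1232]
tool_rot: [0.797, 0.604, 0.0, 0.0]
ft_force: [-1.9, -1.1, 5.8]
grip_width: 0.0384
```

Call:
carry_out([
  [0,0,0.01,0,-1],
  [0,0,0.02,0,-1],
  [0,0,0.02,0,-1],
])

```text
clock: 13.65
eef_pos: [0.5608, 0.1931, 0.1213]
tool_rot: [0.797, 0.604, 0.0, 0.0]
ft_force: [-2.5, -0.9, 5.7]
grip_width: 0.0383
```

Call:
carry_out([
  [0,0,0.01,0,-1],
  [0,0,0.02,0,-1],
  [0,0,0.02,0,-1],
])

```text
clock: 13.95
eef_pos: [0.5608, 0.1931, 0.1195]
tool_rot: [0.797, 0.604, 0.001, 0.0]
ft_force: [-2.3, -0.3, 6.3]
grip_width: 0.0383
```

Call:
carry_out([
  [0,0,0.01,0,-1],
  [0,0,0.015,0,-1],
  [0,0,0.015,0,-1],
])

```text
clock: 14.25
eef_pos: [0.5608, 0.1931, 0.1182]
tool_rot: [0.797, 0.604, 0.001, 0.0]
ft_force: [-2.2, -0.8, 7.8]
grip_width: 0.0383
```

Call:
carry_out([
  [0,0,0.01,0,-1],
  [0,0,0.01,0,-1],
])

```text
clock: 14.45
eef_pos: [0.5608, 0.1931, 0.1177]
tool_rot: [0.797, 0.604, 0.001, 0.0]
ft_force: [-3.3, -1.1, 9.6]
grip_width: 0.0383
```

Call:
carry_out([
  [0,0,0.01,0,-1],
  [0,0,0.01,0,-1],
])

```text
clock: 14.65
eef_pos: [0.5609, 0.1931, 0.1176]
tool_rot: [0.797, 0.604, 0.001, 0.0]
ft_force: [-5.2, -1.8, 13.8]
grip_width: 0.0382
```

Call:
carry_out([
  [0,-0.003,0.008,0,-1],
  [0,-0.003,0.008,0,0.0],
  [0,-0.003,0.014,0,0.05],
  [0,-0.003,0.02,0,0.12],
  [0,-0.003,0.025,0,0.25],
  [0,-0.003,0.025,0,0.4],
  [0,-0.003,0.025,0,0.5],
])

```text
clock: 15.35
eef_pos: [0.5601, 0.1931, 0.1119]
tool_rot: [0.797, 0.604, -0.0, -0.0]
ft_force: [-0.7, 0.2, -0.6]
grip_width: 0.0639
```

```bash
python3 shot.py wF1; python3 pl.py .5607 .193 .12 74.2
python3 - <<'E'
from h import *
from workcell import imaging
a=imaging.camera("side")[:,:,::-1]
cv2.imwrite("pics/sF1.png",cv2.resize(a[210:350,220:330],None,fx=5,fy=4.2,interpolation=cv2.INTER_CUBIC))
E
```

```text
15.4
tcp [0.5601 0.1931 0.1118] yaw 74.29 shift/0.1 [ 0.0002  0.0057 -0.0816] turn/90 0.001 z-axis [-8.e-04 -1.e-04 -1.e+00]
15.4 [0.332 0.517 0.026 1.08  0.    0.606] [-0.61  0.38  0.41] [ 0.033 -0.023 -0.011] 0.06420762199388313
```

View pics/sF1.png

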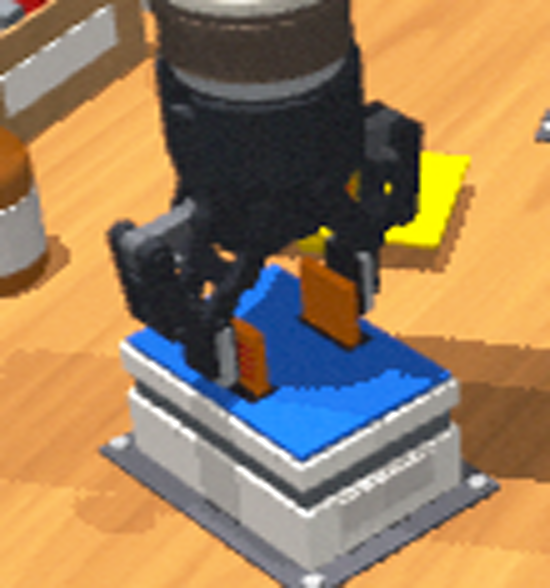

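View pics/wF1.png

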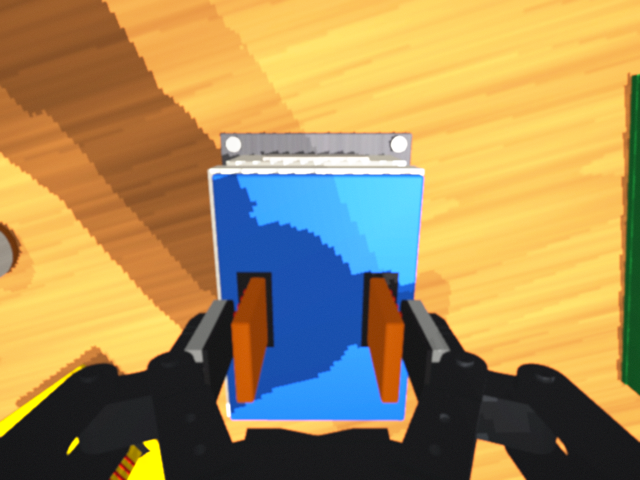

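The fingers are off the tabs, and the plate lies down on the rim with force near zero. I'll open fully, rise straight up, and check.

Call:
carry_out([
  [0,0,-0.02,0,0.8],
  [0,0,-0.05,0,1],
  [0,0,-0.05,0,1],
  [0,0,-0.2,0,1],
  [0,0,-0.5,0,1],
  [0,0,-0.9,0,1],
  [0,-0.2,-1,0,1],
  [0,-0.2,-1,0,1],
])

```text
clock: 16.25
eef_pos: [0.5412, 0.1994, 0.2154]
tool_rot: [0.797, 0.604, 0.002, 0.0]
ft_force: [0.6, 0.9, -0.2]
grip_width: 0.0855
```

```bash
python3 shot.py wG1; python3 pl.py .5607 .193 .12 74.2
python3 - <<'E'
from h import *
from workcell import imaging
a=imaging.camera("side")[:,:,::-1]
b=cv2.imread("pics/wG1.png")
cv2.imwrite("pics/sG0.png",a)
cv2.imwrite("pics/sG1.png",cv2.resize(a[235:355,230:330],None,fx=6,fy=5,interpolation=cv2.INTER_CUBIC))
cv2.imwrite("pics/tG.png",imaging.camera("top")[:,:,::-1])
E
```

```text
16.3
tcp [0.5412 0.1989 0.2136] yaw 74.34 shift/0.1 [-0.006   0.2015  0.9367] turn/90 0.0016 z-axis [ 2.5e-03  8.0e-04 -1.0e+00]
16.3 [ 0.352  0.411  0.134  1.291 -0.     0.626] [-0.52  0.27 -0.59] [ 0.02   0.045 -0.007] 0.08531505161878171
```

View pics/sG1.png

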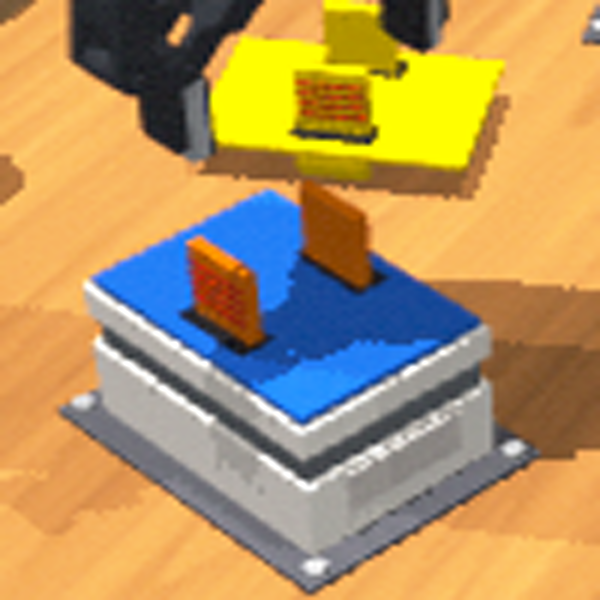

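View pics/wG1.png

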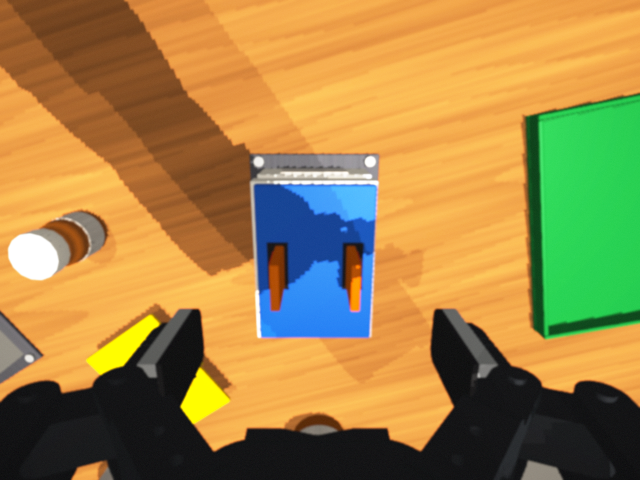

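View pics/tG.png

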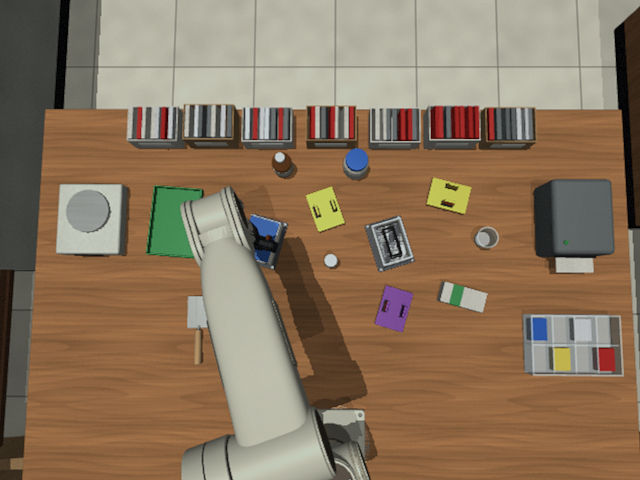

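Run:
```python
from h import *
b=cv2.imread("pics/wG1.png"); s=cv2.imread("pics/side0.png"); g=cv2.imread("pics/sG0.png")
cv2.imwrite("pics/cG.png",cv2.resize(b[150:345,240:390],None,fx=3,fy=3,interpolation=cv2.INTER_CUBIC))
```

```text
(no output)
```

View pics/cG.png

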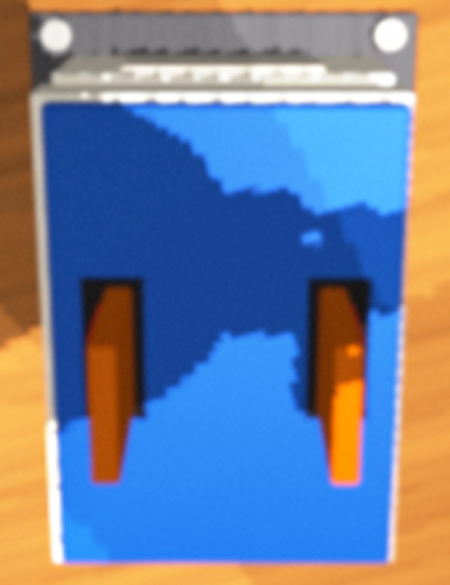

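Run:
```python
import pickle
from h import *
from scipy.optimize import least_squares
m=pickle.load(open("pics/wG1.pkl","rb"))
F=lambda p:(240+(p[0]+.5)/3-.5,150+(p[1]+.5)/3-.5)
v=dict(TL=(42,102),TR=(415,104),BR=(390,562),BL=(63,562),tabL=(104.5,413),tabR=(347,416))
def loc(h): return dict(TL=(-.056,-.04,.005),TR=(-.056,.04,.005),BR=(.056,.04,.005),BL=(.056,-.04,.005),tabL=(0,-h[0],.043),tabR=(0,h[1],.043))
def res(q):
    x,y,z,a=q[:4]; out=[]
    for k,p in v.items():
        l=loc(q[4:])[k]; P=[x+l[0]*np.cos(a)-l[1]*np.sin(a),y+l[0]*np.sin(a)+l[1]*np.cos(a),z+l[2]]
        out.extend(proj(m,P)[0]-F(p))
    return np.array(out)
r=least_squares(res,[.561,.193,.08,-.277,.024,.024]); print(r.x.round(4),np.degrees(r.x[3]),r.fun.round(1))
for d in (0,.002,.006):
  print(d,least_squares(lambda q:res(np.r_[q[:2],.0785+d,q[2:]]),[.561,.193,-.277,.024,.024]).cost)
```

```text
[ 0.5607  0.1941  0.0768 -0.2785  0.0244  0.0237] -15.958920750319608 [ 0.3 -0.  -0.2 -0.1  0.2  0.2 -0.3 -0.1 -0.   0.4  0.  -0.3]
0 1.2053566440609838
0.002 4.718452675412055
0.006 20.089002888175123
```

```bash
python3 -c "
from workcell import order,bot
print(bot.get_obs()['clock'],order.job_done())"
```

```text
the job is handed in; nothing more can be done
16.4 None
```

I took the blue cover off cassette_a by squeezing both orange tabs and snapped it onto cassette_b, then handed the job in at 16.4 s.

**Forces:** the highest vertical wrist reading in my move reports was about 14 N, with about 5 N sideways. That was while pressing the cover down; I pressed a little further before letting go and took no reading at that moment. The limit is 35 N.

**Checks after letting go:**
- **Seated:** the plate lies level on the raised collar and was not pushed back up. If the barbs had missed, the seal would hold it about 6 mm proud.
- **Tabs:** fitted tab centres are 24.4 and 23.7 mm from the middle (24 mm at rest), so both are sprung out.
- **Other objects:** in the last top picture everything in clear view stands where it was. The arm hides part of the scene there. The gripper is open and touching nothing.

**Disagreements:**
- **Rim height:** the camera estimates for cassette_b ranged from 76 to 80 mm. I went by the contact force instead, which put it near 79 mm.
- **Plate height:** the final picture puts the plate's underside at 76.8 mm, below that rim. The same camera reads 0 to 2 mm low on cassette_a, so I take this as camera bias.
- **Grip width:** it read 38 mm with the tabs squeezed, against a nominal 42 mm. I think the pads are soft, since the hold did not slip.

I judged the catch from pictures only; I did no pull test.

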